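# Seal the sample hatch of a bench spectrometer

## Robot

A 6-joint arm with a two-finger parallel gripper is mounted at the origin on the work surface. World frame = base frame: x ahead of the robot, y to its left, z up, the work surface at z = 0. Lengths are in m, angles in rad, forces in N, time in s.
With the tool pointing down it reaches from about 0.3 to 0.775 m from the base axis. Payload 14.6 kg.
Tool frame: the origin (TCP) lies on the centre line of the jaws, within the pads' length; the fingertips stand 25 mm ahead of it and the grasp point (between the pads) lies 6 mm ahead of it (ctrl.tip_reach is the distance from the TCP to the fingertips, in m); z points along the fingers, y is the line along which they close (so a half turn about z gives the same grasp; the last joint's range is limited). The gripper opens to 94 mm and grips with 3 to 60 N. Pads are 16 mm wide; open, the fingers measure 119 mm over their backs; the gripper's body (75 mm by 177 mm) begins 78 mm behind the grasp point.
Start: joints at [-0.067, 0.3, 1.521, -0, 1.321, -0.067], TCP at [0.55, -0, 0.23] pointing down, gripper open.
Joint ranges: [-3.03, 3.03], [-0.79, 2.21], [0.23, 2.52], [-1.04, 4.18], [0, 3.07], [-2.55, 2.55]. Speed limits (rad/s): [2.22, 2.22, 2.57, 3.14, 3.14, 3.14].

## Interface

Orientations are given as [roll, pitch, yaw] about the fixed x, y, z axes, in that order (R = Rz(yaw) Ry(pitch) Rx(roll)).
In Python, from station import ctrl gives the robot as it stands. The module is installed in compiled form; this text tells all that it offers.
- The arm moves only by the tool apply_moves, never from a script. Its argument "deltas" is a list of rows, each a list of 7 numbers: the closure in counts, from 0 (fully open) to 255 (shut), then the shift along the world's x, y, z in cm, then the turn, a rotation vector about the world's x, y, z in rad. In form: [[jaw, tx, ty, tz, ax, ay, az], ...]. A call has 1 to 10 rows; each row shifts and turns the commanded pose from where the row before left it; what a row does not reach is not made up. A row lasts 1/10 s, in which the tool goes at most 50 mm and 8.59 degrees, less where a joint would pass 70% of its speed; a pose out of reach is approached as far as the arm can. A call with a gripper value outside its range is refused whole. The fingers move at their own pace and stop on an object; "grip_force" is the grip in N (left out, the last holds). Time passes only in rows, so rows that do not move let the fingers close. It gives the time, the measured TCP pose, the force, the opening and the grip force at its end, in the units of the state.
- ctrl.get_obs(): the state, without advancing time (a new reading comes with each control period).
- ctrl.camera(name): name is "scene" or "side" or "wrist"; returns a dict with "img" (384x512x3 uint8, red, green, blue), "K" (3x3 intrinsics, pixels), "pose" (4x4, takes a point from camera to world coordinates); the wrist camera has in their place "hand_eye" (4x4, takes a point from camera to tool coordinates, whose origin is the TCP and whose axes are the flange's). Camera axes: x right, y up, looking along -z (the intrinsics and any distortion apply to the point x, -y, -z); pixel columns grow to the right and rows downward; lengths in m; the calibration is good to about 2 mm. The wrist camera is an equidistant fisheye: a pixel r from the principal point sees the ray r / f radians off the axis. A picture is of the moment at which its call begins: read the wrist's pose just before it. There is no depth.
- ctrl.hand_in(): hands the job in; it is judged then, once.
The state is a dict: "time_s": time; "qpos": joint angles; "joint_vel": joint speeds; "tau": joint torques, N m; "ee_pos": TCP position; "eef_rot": TCP orientation; "force": force on the tool from outside, world axes, zero at the start; "moment": the same for the moment, N m; "grip_width": finger opening in m; "grip_force": force on a finger pad.
Only numpy, scipy, OpenCV 4.12 (cv2) and the standard library are available. Lean on these libraries where they do the work, as an engineer would, in place of code of your own. Each camera call takes 0.05 s, during which the arm holds its last target. There are 200 camera calls.

## Task

The spectrometer's sample hatch has been left open. Lower it gently, without slamming, until it rests on its rubber gasket, then turn the yellow T-handle clockwise fully to its stop so that the latch draws the hatch tight against the gasket, and let go. Leave the other things on and around the instrument where they are.

Things in the scene. Friction and masses are not known exactly. Their poses are not given: they have to be found in the camera images.
- console: White and green bench spectrometer, fixed, 323 mm deep (x), 320 mm wide (y). Origin on the bench under the hatch's hinge line, midway across; x points from its sloping front to its back, z up. The 30-degree front slope rises from 73 mm height at x = -173 mm to 173 mm at x = 0, with a 170 mm wide opening; behind it a flat top 178 mm high reaches to x = 150 mm.
- hatch_hinge (a point): Middle of the hatch's hinge line, fixed at (0, 0, 173) mm in the console's frame; the hinge runs along the console's y axis. Axes as the console's.
- hatch_edge (a point): Middle of the hatch's free edge, on its outer face. The hatch is a smoky-grey flat panel with two green stripes, 200 mm wide, 10 mm thick, reaching 180 mm from the hinge line; its outer face lies 16 mm outside the plane through the hinge line. Axes go with the hatch: x along the panel towards the hinge, y along the hinge, z out of the outer face.
- hatch (a joint): Opening angle of the hatch, rad: 0 = fully tight (panel parallel to the slope), growing as the free edge lifts; starts at 0.6 to 1.1. Its stiff hinge keeps it where it is left; 1 to 6 N near the free edge lowers it. Unlatched it rests on the gasket at 0.025 to 0.055.
- gasket_front (a point): Fixed point on the opening's lower rim by the hatch's free edge, where the black rubber gasket (170 x 145 mm rim) lies. The gasket is a stiff spring: about 14 N at the free edge from first touch to tight. Axes as the console's.
- latch_grip (a point): Centre of the yellow T-handle's bar, on its turning axis, which is square to the hatch: 130 mm from the hinge line, midway across, 42 mm outside the outer face. With the hatch shut the axis leans 30 degrees from vertical, towards the front. Bar 80 mm long, 14 wide, 16 high, on a stem of 8 mm radius. Axes turn with the handle: x along the bar, y across it, z outward along the turning axis.
- latch (a joint): Turn of the T-handle, rad, growing clockwise seen from outside (about the point's minus z): 0 = open, bar up and down the slope; stop at 1.5, bar level. Starts at 0 to 0.2 and stays where left. Past about 0.4 with the hatch open its pawl blocks closing. From about 0.8 to 1.25 it draws the resting hatch tight (bar sinks 5 mm), taking up to 0.35 N m; past 1.3 it holds by itself.
- reagent: Amber reagent bottle with blue cap, 68 mm wide, 150 mm tall. Leave it alone. Origin at the centre of its underside.
- wash_bottle: White wash bottle, 68 mm wide, 170 mm tall. Leave it alone. Origin at the centre of its underside.
- beaker: White open beaker, 72 mm wide, 85 mm tall. Leave it alone. Origin at the centre of its underside.
- vial_box: Blue vial box, 90 x 130 x 45 mm, on the spectrometer's flat top. Leave it alone. Origin at the centre of its underside.
- dish: Shallow white dish, 90 mm wide, 18 mm tall, on the spectrometer's flat top. Leave it alone. Origin at the centre of its underside.
- spoon: Steel sampling spoon with green handle, 170 mm long, lying on the bench in front of the spectrometer; its origin is near its middle. Leave it alone.
- tube_rack: Orange rack of sample tubes, 60 x 130 mm, 65 mm tall. Leave it alone. Origin at the centre of its underside.

How it is judged:
On the way:
1. the hatch rests on its gasket with the handle still in the open position (hatch below 0.07 rad, handle below 0.5 rad) (value of joint hatch below 0.07 rad and value of joint latch below 0.5 rad), for 0.2 s.
At the end, for the whole second after the job is handed in: The T-handle is turned to its stop (above 1.35 rad of 1.5), the hatch is drawn tight (below 0.02 rad) and both are still (value of joint latch above 1.35 rad and value of joint hatch below 0.02 rad and velocity of joint hatch between -0.05 and 0.05 rad/s and velocity of joint latch between -0.05 and 0.05 rad/s); the robot touches nothing.
It fails at once if the hatch is slammed (closing faster than 2.5 rad/s) (velocity of joint hatch below -2.5 rad/s).
It fails at once if a bystander is moved more than 30 mm (distance of any of reagent, wash_bottle, beaker, vial_box, dish, spoon, tube_rack from where it was at the start of the episode above 0.03 m).
It also fails if it takes over 51 s, if anything falls off the work surface, if the arm or the gripper's body presses on something with over 40 N, if the wrist force passes 120 N, or if a joint passes its speed limit or range.

## Working session

There is one attempt and no reset: what is moved stays moved. The work goes in short steps, Python scripts to look and compute and a tool call to move; the robot and the scene stay as the last step left them, time stands still between calls to the robot, and variables do not carry over. Pictures are saved under pics/ and viewed, at most 10 in all, crops included, and the job is handed in when it is done.

Besides the shell and the picture viewer there is one more tool, called after "Emit:" by a JSON object that holds its "fn" and its "kwargs", one argument or row to a line. apply_moves: Moves the arm, as the interface text tells. Its arguments: {"type":"object","properties":{"deltas":{"type":"array"},"grip_force":{"type":"number"}},"required":["deltas"]}

```bash
mkdir -p pics
python3 - <<'E'
from station import ctrl
import cv2,numpy as np
o=ctrl.get_obs();print({k:np.round(v,3) for k,v in o.items()})
for n in("scene","side"):
    c=ctrl.camera(n);cv2.imwrite(f"pics/{n}0.png",c["img"][:,:,::-1]);np.savez(f"{n}0.npz",**c);print(n,c["K"].round(1).tolist(),c["pose"].round(3).tolist(),[k for k in c])
E
```

```text
{'time_s': np.float64(0.0), 'qpos': array([-0.067,  0.3  ,  1.522,  0.   ,  1.321, -0.067]), 'joint_vel': array([ 0.   , -0.001, -0.001, -0.   ,  0.   ,  0.002]), 'tau': array([-2.0000e-03, -5.3181e+01, -3.5274e+01,  7.1000e-02,  2.4000e-02,
       -0.0000e+00]), 'ee_pos': array([0.55, 0.  , 0.23]), 'eef_rot': array([-3.14 , -0.   ,  1.571]), 'force': array([0.719, 0.258, 0.057]), 'moment': array([-0.019, -0.039,  0.032]), 'grip_force': np.float64(0.0), 'grip_width': np.float64(0.094)}
scene [[435.6, 0.0, 255.7], [0.0, 435.6, 184.0], [0.0, 0.0, 1.0]] [[-0.891, -0.377, 0.253, 0.836], [0.454, -0.724, 0.52, 0.482], [-0.013, 0.578, 0.816, 0.89], [0.0, 0.0, 0.0, 1.0]] ['img', 'K', 'pose']
side [[390.4, 0.0, 257.8], [0.0, 390.4, 192.5], [0.0, 0.0, 1.0]] [[0.728, 0.321, -0.605, 0.009], [-0.685, 0.339, -0.645, -0.64], [-0.002, 0.884, 0.467, 0.62], [0.0, 0.0, 0.0, 1.0]] ['img', 'K', 'pose']
```

View pics/scene0.png

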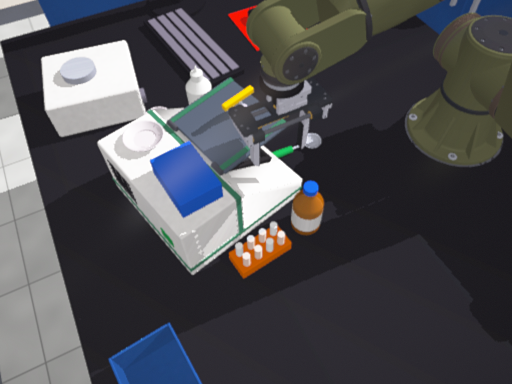

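View pics/side0.png

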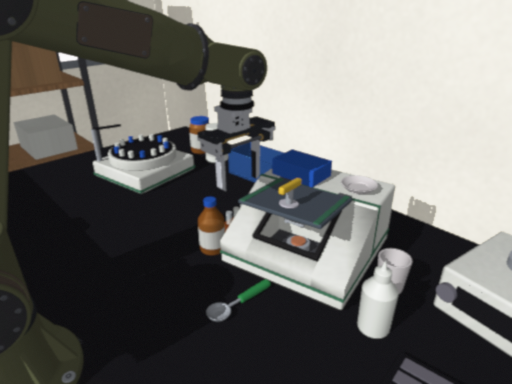

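The scene view shows the console turned a bit, with its front facing the robot and the hatch at about (215,120). The yellow bar is at (238,98) in scene and (290,186) in side. I'll enlarge both to read the corners.

Run:
```python
import cv2
a=cv2.imread("pics/scene0.png")[75:280,95:325];cv2.imwrite("pics/sc.png",cv2.resize(a,None,fx=2.9,fy=2.9,interpolation=cv2.INTER_CUBIC))
a=cv2.imread("pics/side0.png")[145:310,210:400];cv2.imwrite("pics/sd.png",cv2.resize(a,None,fx=3.6,fy=3.6,interpolation=cv2.INTER_CUBIC))
```

```text
(no output)
```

View pics/sc.png

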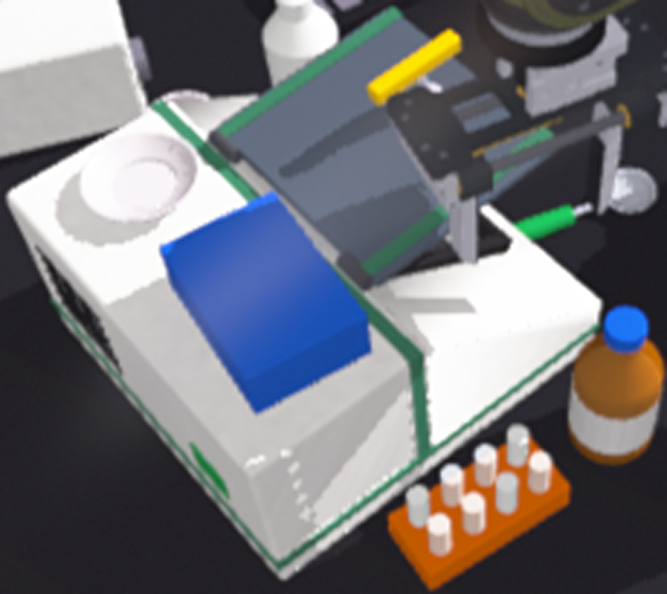

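View pics/sd.png

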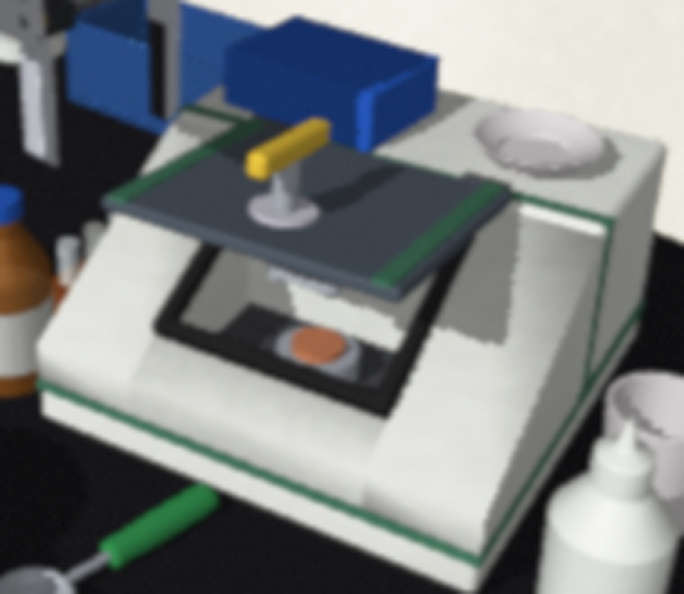

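```bash
cat > geo.py <<'E'
import numpy as np
from scipy.optimize import least_squares
def proj(c,P):
    p=(np.asarray(P)-c["pose"][:3,3])@c["pose"][:3,:3]
    p=p*[1,-1,-1];q=p@c["K"].T;return q[:,:2]/q[:,2:]
def hatchpt(a,u,y,w): # u along from hinge, w outward, console frame
    t=np.pi/6-a;return np.array([-u*np.cos(t)-w*np.sin(t),y,.173-u*np.sin(t)+w*np.cos(t)])
def toworld(p,P):
    c,s=np.cos(p[2]),np.sin(p[2]);P=np.atleast_2d(P)
    return np.c_[p[0]+c*P[:,0]-s*P[:,1],p[1]+s*P[:,0]+c*P[:,1],P[:,2]]
E
python3 - <<'E'
from geo import *
import cv2
C={n:dict(np.load(n+"0.npz")) for n in("scene","side")}
cen={}
for n,c in C.items():
    h=cv2.cvtColor(c["img"],cv2.COLOR_RGB2HSV);m=cv2.inRange(h,(22,150,120),(34,255,255))
    k,l,s,ce=cv2.connectedComponentsWithStats(m);i=1+s[1:,4].argmax();cen[n]=ce[i];print(n,ce[i],s[i],cv2.minAreaRect(np.argwhere(l==i)[:,::-1].astype(np.float32)))
obs=[]
S=lambda x,y:np.array([95+x/2.9,75+y/2.9]);D=lambda x,y:np.array([210+x/3.6,145+y/3.6])
A=[("scene",S(10,195),(.15,-.16,.178)),("scene",S(250,460),(.15,.16,.178)),("scene",S(283,578),(.15,.16,0)),("scene",S(600,303),(-.173,.16,.073)),
("side",D(475,590),(-.173,-.16,0)),("side",D(40,415),(-.173,.16,0)),("side",D(663,148),(.15,-.16,.178)),("side",D(610,218),(0,-.16,.178)),("side",D(185,108),(0,.16,.178))]
H=[("side",D(105,203),(.18,.1,.016)),("side",D(397,290),(.18,-.1,.016)),("scene",S(392,8),(.18,-.1,.016)),("scene",cen["scene"],(.13,0,.060)),("side",cen["side"],(.13,0,.058))]
def f(p):
    return np.concatenate([proj(C[n],toworld(p,P))[0]-u for n,u,P in A]+[proj(C[n],toworld(p,hatchpt(p[3],*P)))[0]-u for n,u,P in H])
r=least_squares(f,[.6,-.1,0,.6],loss="soft_l1");print(r.x);print(r.fun.reshape(-1,2).round(1).tolist() )
p=r.x
for a in(p[3],.04,0): print(a,"grip",toworld(p,hatchpt(a,.13,0,.058)),"edge",toworld(p,hatchpt(a,.18,0,.016)))
# bar ends directions: project axis ends for latch values
for L in(0,.1,.2):
    e=[]
    for s in(1,-1):
        e.append(toworld(p,hatchpt(p[3],.13-s*.04*np.cos(L),s*.04*np.sin(L)*1,.058)))
    for n in C: print(L,n,[proj(C[n],x)[0].round(1).tolist() for x in e])
E
```

```text
scene [237.62629758  97.46712803] [222  85  32  26 289] ((237.50001525878906, 97.5), (8.335420608520508, 36.31861114501953), 55.784297943115234)
side [288.37278107 186.08284024] [278 179  23  16 169] ((288.65380859375, 185.23074340820312), (8.320503234863281, 24.684158325195312), 56.3099365234375)
[ 0.68778604 -0.1155115   0.24228811  0.61246841]
[[-3.1, -1.3], [-0.6, 5.9], [0.5, 4.0], [0.1, -0.3], [-1.2, 5.7], [0.5, 3.5], [2.4, -2.9], [-1.4, 2.6], [-2.9, 0.4], [-1.5, -1.6], [0.7, 0.9], [-0.6, -0.4], [0.7, 0.6], [1.6, 0.4]]
0.6124684143680075 grip [[ 0.56707848 -0.14534356  0.24230897]] edge [[ 0.51511171 -0.15818679  0.20491235]]
0.04 grip [[ 0.5498747  -0.14959535  0.16390311]] edge [[ 0.52585955 -0.15553054  0.10347095]]
0 grip [[ 0.55033817 -0.14948081  0.15822947]] edge [[ 0.52868828 -0.15483143  0.09685641]]
0 scene [[223.8, 108.9], [252.7, 88.8]]
0 side [[298.5, 181.0], [280.6, 192.3]]
0.1 scene [[225.1, 109.8], [251.4, 87.9]]
0.1 side [[296.9, 180.6], [282.4, 192.8]]
0.2 scene [[226.5, 110.7], [250.0, 87.1]]
0.2 side [[295.2, 180.3], [284.2, 193.2]]
```

Emit:
{"fn": "apply_moves", "kwargs": {
  "deltas": [
    [0, 0, 0, 4, 0, 0, 0.14],
    [0, 0, 0, 4, 0, 0, 0.14],
    [0, 0, 0, 3, 0, 0, 0.14],
    [0, 0.4, -2, 0, 0, 0, 0.14],
    [0, 0.4, -2, 0, 0, 0, 0.14],
    [0, 0.4, -2, 0, 0, 0, 0.14],
    [0, 0.4, -2, 0, 0, 0, 0.14],
    [0, 0.4, -2, 0, 0, 0, 0.14],
    [0, 0.4, -2, 0, 0, 0, 0.14],
    [0, 0.2, -2, 0, 0, 0, 0.14]
  ]
}}

```text
time_s: 1.1
ee_pos: [0.5761, -0.1408, 0.34]
eef_rot: [3.141, -0.001, 2.977]
force: [-0.2, -1.0, 0.1]
grip_width: 0.0938
grip_force: 0.0
```

Emit:
{"fn": "apply_moves", "kwargs": {
  "deltas": [
    [0, 0, 0, 0, 0, 0, 0.14],
    [0, 0, 0, 0, 0, 0, 0.14],
    [0, 0, 0, 0, 0, 0, 0.133],
    [0, 0, 0, 0, -0.021, 0.086, 0],
    [0, 0, 0, 0, 0, 0, 0]
  ]
}}

```text
time_s: 1.6
ee_pos: [0.5764, -0.1397, 0.3394]
eef_rot: [3.141, -0.091, -2.899]
force: [-0.4, 0.6, -1.4]
grip_width: 0.0941
grip_force: 0.0
```

Run:
```python
from station import ctrl
import cv2,numpy as np
o=ctrl.get_obs();print(o["ee_pos"].round(4),o["eef_rot"].round(3),o["qpos"].round(2),o["time_s"])
for n in("wrist","scene","side"):
    c=ctrl.camera(n);cv2.imwrite(f"pics/{n}1.png",c["img"][:,:,::-1]);np.savez(f"{n}1.npz",**c,ee=o["ee_pos"],rot=o["eef_rot"])
    if n=="wrist":print(c["K"],c["hand_eye"].round(3))
```

```text
[ 0.5764 -0.1397  0.3394] [ 3.141 -0.091 -2.899] [-0.28  0.4   1.15 -0.05  1.68 -2.1 ] 1.6
[[297.31863964   0.         254.38106156]
 [  0.         297.31863964 190.84185305]
 [  0.           0.           1.        ]] [[ 0.001  0.962  0.272  0.078]
 [ 1.    -0.001 -0.     0.001]
 [ 0.     0.272 -0.962 -0.153]
 [ 0.     0.     0.     1.   ]]
```

View pics/wrist1.png

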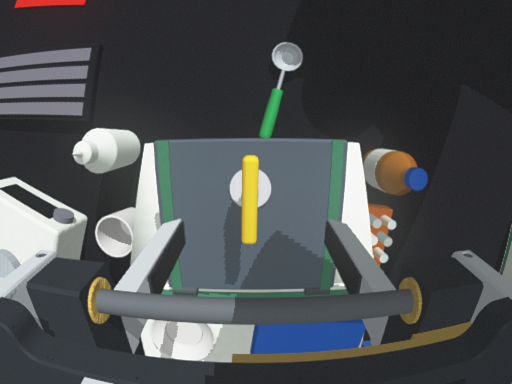

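Wrist view: the bar runs almost vertically from (250,158) to (249,242), between the open fingers and a little left of their middle. It's well aligned with the hatch.

```bash
cat >> geo.py <<'E'
import cv2
from scipy.spatial.transform import Rotation as Ro
def ray(c,uv,ee=None,rot=None):
    uv=np.asarray(uv,float);d=(uv-c["K"][:2,2])/c["K"][0,0]
    if "hand_eye" in c:
        r=np.linalg.norm(d);v=np.array([d[0]/r*np.sin(r),-d[1]/r*np.sin(r),-np.cos(r)]) if r>0 else np.array([0,0,-1.])
        T=np.eye(4);T[:3,:3]=Ro.from_euler("xyz",rot).as_matrix();T[:3,3]=ee;T=T@c["hand_eye"]
    else: v=np.array([d[0],-d[1],-1]);v/=np.linalg.norm(v);T=c["pose"]
    return T[:3,3],T[:3,:3]@v
def meet(rs):
    M=[np.eye(3)-np.outer(d,d) for o,d in rs];x=np.linalg.solve(sum(M),sum(m@o for m,(o,d) in zip(M,rs)))
    return x,[np.linalg.norm(m@(o-x))*1e3 for m,(o,d) in zip(M,rs)]
def yellow(img):
    h=cv2.cvtColor(img,cv2.COLOR_RGB2HSV);m=cv2.inRange(h,(22,150,110),(34,255,255))
    k,l,s,ce=cv2.connectedComponentsWithStats(m);i=1+s[1:,4].argmax();q=np.argwhere(l==i)[:,::-1].astype(np.float32)
    b=cv2.boxPoints(cv2.minAreaRect(q));return ce[i],b,s[i]
E
python3 - <<'E'
from geo import *
w=dict(np.load("wrist1.npz"));ee,rot=w["ee"],w["rot"]
rs=[]
for n in("wrist","scene","side"):
    c=dict(np.load(n+("1" if n=="wrist" else "0")+".npz"));ce,b,s=yellow(c["img"]);print(n,ce,s,b.round(1).tolist());rs.append(ray(c,ce,ee,rot))
for k in(rs,rs[:2],[rs[0],rs[2]],rs[1:]): print(meet(k))
R=Ro.from_euler("xyz",rot).as_matrix();x,_=meet(rs);print("centre in tool mm",(R.T@(x-ee)*1e3).round(1),"n",-R[:,2])
# bar ends onto plane through x+6mm normal to tool z
for uv in((250.5,158),(249.5,242)):
    o,d=ray(w,uv,ee,rot);z=R[:,2];t=((x-.006*z-o)@z)/(d@z);print(uv,(R.T@(o+t*d-ee)*1e3).round(1))
E
```

```text
wrist [249.38996139 199.22084942] [ 242  156   17   88 1295] [[240.6999969482422, 242.89999389648438], [243.10000610351562, 155.6999969482422], [258.20001220703125, 156.10000610351562], [255.89999389648438, 243.3000030517578]]
scene [237.62629758  97.46712803] [222  85  32  26 289] [[220.10000610351562, 104.30000305175781], [250.1999969482422, 83.80000305175781], [254.89999389648438, 90.69999694824219], [224.8000030517578, 111.19999694824219]]
side [288.65730337 186.08426966] [278 179  23  16 178] [[276.20001220703125, 188.3000030517578], [297.3999938964844, 175.60000610351562], [301.70001220703125, 182.8000030517578], [280.5, 195.5]]
(array([ 0.56721815, -0.14496926,  0.24449287]), [np.float64(1.1482959841264606), np.float64(2.0694863717265264), np.float64(2.898428266868282)])
(array([ 0.56833378, -0.14523889,  0.24645529]), [np.float64(0.4130148782784207), np.float64(0.4130148782785786)])
(array([ 0.56748834, -0.14366791,  0.24266264]), [np.float64(1.7647338988460957), np.float64(1.7647338988462078)])
(array([ 0.56627266, -0.14546488,  0.24431507]), [np.float64(2.405870648401507), np.float64(2.4058706484015775)])
centre in tool mm [ 1.5 -3.  95.5] n [0.08884085 0.02092015 0.99582611]
(250.5, 158) [37.7 -2.1 89.5]
(249.5, 242) [-38.2  -3.2  89.5]
```

Emit:
{"fn": "apply_moves", "kwargs": {
  "deltas": [
    [0, -0.15, -0.1, -1.5, 0, 0, 0],
    [0, -0.15, -0.1, -1.5, 0, 0, 0],
    [0, -0.15, -0.1, -1.5, 0, 0, 0],
    [0, -0.15, -0.1, -1.5, 0, 0, 0],
    [0, -0.14, -0.09, -1.5, 0, 0, 0],
    [0, 0, 0, 0, 0, 0, 0],
    [0, 0, 0, 0, 0, 0, 0]
  ]
}}

```text
time_s: 2.45
ee_pos: [0.5686, -0.145, 0.2661]
eef_rot: [3.142, -0.087, -2.9]
force: [-0.1, -1.0, -0.6]
grip_width: 0.094
grip_force: 0.0
```

Run:
```python
from station import ctrl
import cv2,numpy as np
o=ctrl.get_obs();print(o["ee_pos"].round(4),o["eef_rot"].round(3))
w=ctrl.camera("wrist")["img"];s=ctrl.camera("side")["img"][130:290,190:390]
cv2.imwrite("pics/m2.png",np.hstack([w[90:330,60:440],cv2.resize(s,(300,240),interpolation=cv2.INTER_CUBIC)])[:,:,::-1])
```

```text
[ 0.5686 -0.145   0.2661] [ 3.142 -0.087 -2.9  ]
```

View pics/m2.png

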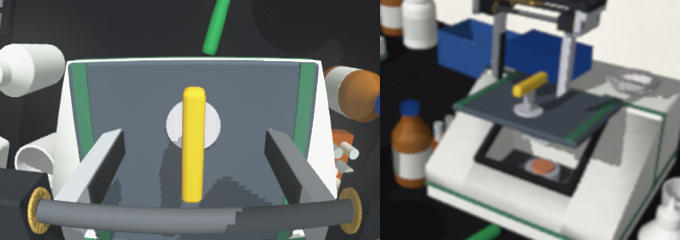

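The bar sits centred between the fingers, with the tips at bar level. I'll drop a little and grip.

Emit:
{"fn": "apply_moves", "kwargs": {
  "deltas": [
    [0, 0, 0, -0.3, 0, 0, 0],
    [255, 0, 0, 0, 0, 0, 0],
    [255, 0, 0, 0, 0, 0, 0],
    [255, 0, 0, 0, 0, 0, 0],
    [255, 0, 0, 0, 0, 0, 0],
    [255, 0, 0, 0, 0, 0, 0],
    [255, 0, 0, 0, 0, 0, 0],
    [255, 0, 0, 0, 0, 0, 0]
  ],
  "grip_force": 30
}}

```text
time_s: 3.35
ee_pos: [0.5686, -0.1449, 0.2625]
eef_rot: [3.141, -0.089, -2.899]
force: [-0.0, -1.1, -0.5]
grip_width: 0.0413
grip_force: 0.0
```

Emit:
{"fn": "apply_moves", "kwargs": {
  "deltas": [
    [255, 0, 0, 0, 0, 0, 0],
    [255, 0, 0, 0, 0, 0, 0],
    [255, 0, 0, 0, 0, 0, 0],
    [255, 0, 0, 0, 0, 0, 0],
    [255, 0, 0, 0, 0, 0, 0],
    [255, 0, 0, 0, 0, 0, 0]
  ]
}}

```text
time_s: 3.95
ee_pos: [0.5688, -0.1458, 0.2625]
eef_rot: [-3.14, -0.088, -2.9]
force: [2.7, -6.0, -1.6]
grip_width: 0.0136
grip_force: 29.9
```

Run:
```python
from geo import *
y=.2423;ax=np.array([-np.sin(y),np.cos(y),0]);h=np.array([.6878,-.1155,.173]);p=np.array([.5688,-.1458,.2625])
q=p
for k in range(1,13):
    n=h+Ro.from_rotvec(-.05*k*ax).apply(p-h);print(k,((n-q)*100).round(2),n.round(4));q=n
print(-.05*ax)
```

```text
1 [-0.42 -0.1  -0.62] [ 0.5646 -0.1468  0.2563]
2 [-0.39 -0.1  -0.65] [ 0.5607 -0.1478  0.2498]
3 [-0.36 -0.09 -0.66] [ 0.5572 -0.1487  0.2431]
4 [-0.32 -0.08 -0.68] [ 0.5539 -0.1495  0.2363]
5 [-0.29 -0.07 -0.7 ] [ 0.551  -0.1502  0.2293]
6 [-0.26 -0.06 -0.71] [ 0.5484 -0.1508  0.2222]
7 [-0.22 -0.05 -0.72] [ 0.5462 -0.1514  0.215 ]
8 [-0.19 -0.05 -0.74] [ 0.5444 -0.1518  0.2076]
9 [-0.15 -0.04 -0.74] [ 0.5429 -0.1522  0.2002]
10 [-0.11 -0.03 -0.75] [ 0.5417 -0.1525  0.1927]
11 [-0.08 -0.02 -0.76] [ 0.541  -0.1527  0.1851]
12 [-0.04 -0.01 -0.76] [ 0.5406 -0.1528  0.1775]
[ 0.0119968  -0.04853943 -0.        ]
```

Emit:
{"fn": "apply_moves", "kwargs": {
  "deltas": [
    [255, -0.42, -0.1, -0.62, 0.012, -0.0485, 0],
    [255, -0.39, -0.1, -0.65, 0.012, -0.0485, 0],
    [255, -0.36, -0.09, -0.66, 0.012, -0.0485, 0],
    [255, 0, 0, 0, 0, 0, 0]
  ]
}}

```text
time_s: 4.35
ee_pos: [0.5568, -0.1488, 0.2426]
eef_rot: [-3.14, 0.064, -2.901]
force: [8.4, -5.3, -8.5]
grip_width: 0.0141
grip_force: 29.9
```

Emit:
{"fn": "apply_moves", "kwargs": {
  "deltas": [
    [255, -0.32, -0.08, -0.68, 0.012, -0.0485, 0],
    [255, -0.29, -0.07, -0.7, 0.012, -0.0485, 0],
    [255, -0.26, -0.06, -0.71, 0.012, -0.0485, 0],
    [255, 0, 0, 0, 0, 0, 0]
  ]
}}

```text
time_s: 4.75
ee_pos: [0.5482, -0.1509, 0.2218]
eef_rot: [-3.14, 0.214, -2.901]
force: [10.7, -5.9, -7.4]
grip_width: 0.0138
grip_force: 29.9
```

Emit:
{"fn": "apply_moves", "kwargs": {
  "deltas": [
    [255, -0.22, -0.05, -0.72, 0.012, -0.0485, 0],
    [255, -0.19, -0.05, -0.74, 0.012, -0.0485, 0],
    [255, 0, 0, 0, 0, 0, 0]
  ]
}}

```text
time_s: 5.05
ee_pos: [0.5442, -0.152, 0.2072]
eef_rot: [-3.14, 0.314, -2.901]
force: [9.9, -5.1, -6.2]
grip_width: 0.0138
grip_force: 30.0
```

Run:
```python
from station import ctrl
import cv2,numpy as np
o=ctrl.get_obs();print(o["qpos"].round(2),o["moment"].round(2))
w=ctrl.camera("wrist")["img"];s=ctrl.camera("side")["img"][130:290,190:390]
cv2.imwrite("pics/m3.png",np.hstack([w[90:330,60:440],cv2.resize(s,(300,240),interpolation=cv2.INTER_CUBIC)])[:,:,::-1])
```

```text
[-0.42  0.22  1.7   0.23  0.98 -2.34] [-0.97 -1.33 -0.4 ]
```

View pics/m3.png

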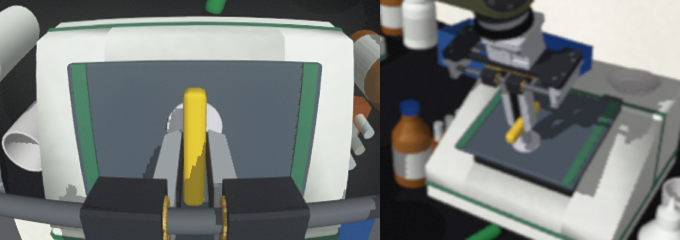

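The hatch is following and is nearly shut, with the grip centred on the bar. I'll carry on gently.

Emit:
{"fn": "apply_moves", "kwargs": {
  "deltas": [
    [255, -0.15, -0.04, -0.74, 0.012, -0.0485, 0],
    [255, -0.11, -0.03, -0.75, 0.012, -0.0485, 0],
    [255, 0, 0, 0, 0, 0, 0]
  ]
}}

```text
time_s: 5.45
ee_pos: [0.5417, -0.1526, 0.1924]
eef_rot: [-3.14, 0.414, -2.901]
force: [9.0, -3.9, -6.0]
grip_width: 0.0135
grip_force: 30.0
```

Emit:
{"fn": "apply_moves", "kwargs": {
  "deltas": [
    [255, -0.04, -0.01, -0.38, 0.006, -0.024, 0],
    [255, -0.02, -0.01, -0.2, 0.003, -0.012, 0],
    [255, 0, 0, 0, 0, 0, 0]
  ]
}}

```text
time_s: 5.75
ee_pos: [0.5412, -0.1527, 0.1871]
eef_rot: [-3.14, 0.45, -2.9]
force: [7.6, -5.9, -5.7]
grip_width: 0.0133
grip_force: 30.0
```

Emit:
{"fn": "apply_moves", "kwargs": {
  "deltas": [
    [255, -0.03, -0.01, -0.3, 0.005, -0.019, 0],
    [255, 0, 0, 0, 0, 0, 0]
  ]
}}

```text
time_s: 5.95
ee_pos: [0.541, -0.1528, 0.1841]
eef_rot: [-3.14, 0.47, -2.9]
force: [8.1, -5.2, -5.6]
grip_width: 0.0137
grip_force: 30.0
```

Emit:
{"fn": "apply_moves", "kwargs": {
  "deltas": [
    [255, -0.01, 0, -0.2, 0.003, -0.012, 0],
    [255, 0, 0, 0, 0, 0, 0]
  ]
}}

```text
time_s: 6.15
ee_pos: [0.5409, -0.1528, 0.1822]
eef_rot: [-3.141, 0.482, -2.901]
force: [6.8, -5.3, -4.9]
grip_width: 0.014
grip_force: 30.0
```

Emit:
{"fn": "apply_moves", "kwargs": {
  "deltas": [
    [255, -0.01, 0, -0.15, 0.002, -0.01, 0],
    [255, 0, 0, 0, 0, 0, 0],
    [255, 0, 0, 0, 0, 0, 0]
  ]
}}

```text
time_s: 6.45
ee_pos: [0.5412, -0.1523, 0.1815]
eef_rot: [-3.137, 0.486, -2.902]
force: [-6.0, -17.6, -2.4]
grip_width: 0.0138
grip_force: 30.0
```

Emit:
{"fn": "apply_moves", "kwargs": {
  "deltas": [
    [255, -0.01, 0, -0.15, 0.002, -0.01, 0],
    [255, 0, 0, 0, 0, 0, 0],
    [255, 0, 0, 0, 0, 0, 0]
  ]
}}

```text
time_s: 6.75
ee_pos: [0.5415, -0.1519, 0.1807]
eef_rot: [-3.134, 0.491, -2.905]
force: [-15.7, -29.6, -2.9]
grip_width: 0.0136
grip_force: 30.0
```

Run:
```python
from station import ctrl
import cv2,numpy as np
o=ctrl.get_obs();print(o["qpos"].round(3),o["moment"].round(2),o["force"].round(1))
w=ctrl.camera("wrist")["img"];s=ctrl.camera("side")["img"][90:290,170:420]
cv2.imwrite("pics/m4.png",np.hstack([w[90:330,60:440],cv2.resize(s,(300,240),interpolation=cv2.INTER_CUBIC)])[:,:,::-1])
```

```text
[-0.471  0.195  1.848  0.451  0.76  -2.554] [-4.88  3.1  -2.32] [-15.7 -29.6  -2.9]
```

View pics/m4.png

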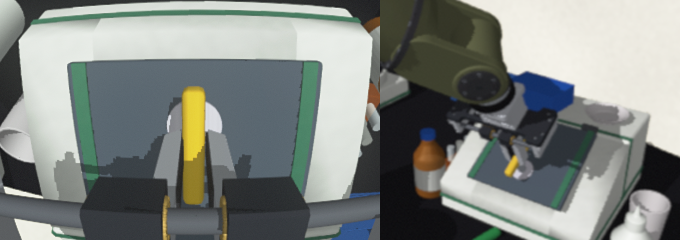

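The cause is wrist joint 6 sitting at its range end (-2.55). Turning clockwise relieves it, and 0.15 rad still counts as open.

Emit:
{"fn": "apply_moves", "kwargs": {
  "deltas": [
    [255, 0, 0, 0, 0.032, 0.008, -0.062],
    [255, 0, 0, 0, 0.032, 0.008, -0.062],
    [255, 0, 0, 0, 0, 0, 0],
    [255, 0, 0, 0, 0, 0, 0]
  ]
}}

```text
time_s: 7.25
ee_pos: [0.5415, -0.1517, 0.1807]
eef_rot: [3.075, 0.486, -3.064]
force: [-14.8, -28.3, -2.3]
grip_width: 0.0139
grip_force: 30.0
```

Emit:
{"fn": "apply_moves", "kwargs": {
  "deltas": [
    [255, 0, 0, -0.15, 0.001, -0.006, 0],
    [255, 0, 0, -0.15, 0.001, -0.005, 0],
    [255, 0, 0, 0, 0, 0, 0],
    [255, 0, 0, 0, 0, 0, 0]
  ]
}}

```text
time_s: 7.65
ee_pos: [0.5415, -0.1517, 0.178]
eef_rot: [3.074, 0.498, -3.064]
force: [-17.6, -27.7, 0.6]
grip_width: 0.0135
grip_force: 30.0
```

Run:
```python
from station import ctrl
o=ctrl.get_obs();print(o["qpos"].round(3),o["moment"].round(2),o["force"].round(1))
```

```text
[-0.474  0.196  1.857  0.47   0.745 -2.432] [-4.58  3.15 -2.24] [-17.6 -27.7   0.6]
```

Emit:
{"fn": "apply_moves", "kwargs": {
  "deltas": [
    [255, -0.05, -0.1, 0, 0, 0, 0],
    [255, 0, 0, 0, 0, 0, 0],
    [255, 0, 0, 0, 0, 0, 0]
  ]
}}

```text
time_s: 7.95
ee_pos: [0.5413, -0.1519, 0.1781]
eef_rot: [3.073, 0.498, -3.064]
force: [-12.2, -21.2, 1.9]
grip_width: 0.0138
grip_force: 30.0
```

Emit:
{"fn": "apply_moves", "kwargs": {
  "deltas": [
    [255, -0.1, -0.2, 0, 0, 0, 0],
    [255, 0, 0, 0, 0, 0, 0],
    [255, 0, 0, 0, 0, 0, 0]
  ]
}}

```text
time_s: 8.25
ee_pos: [0.541, -0.1524, 0.1785]
eef_rot: [3.07, 0.499, -3.064]
force: [-4.1, -9.7, -0.6]
grip_width: 0.0137
grip_force: 30.0
```

Emit:
{"fn": "apply_moves", "kwargs": {
  "deltas": [
    [255, 0, 0, -0.1, 0, -0.006, 0],
    [255, 0, 0, -0.1, 0, 0, 0],
    [255, 0, 0, 0, 0, 0, 0]
  ]
}}

```text
time_s: 8.55
ee_pos: [0.5411, -0.1523, 0.177]
eef_rot: [3.071, 0.506, -3.064]
force: [-6.8, -8.7, 4.3]
grip_width: 0.0134
grip_force: 30.0
```

Run:
```python
from station import ctrl
from geo import *
o=ctrl.get_obs();print(o["qpos"].round(3),o["moment"].round(2),o["force"].round(1))
R=Ro.from_euler("xyz",o["eef_rot"]).as_matrix();print(-R[:,2],"tilt about console y",R.T@[0.970,.2425,0])
for n in("wrist","scene"):
    c=ctrl.camera(n);cv2.imwrite(f"pics/{n}5.png",c["img"][:,:,::-1])
```

```text
[-0.479  0.196  1.863  0.487  0.74  -2.452] [-1.25  0.96 -0.63] [-6.8 -8.7  4.3]
[-0.47645491 -0.10807317  0.87253132] tilt about console y [-0.86239713  0.13218607  0.48836901]
```

The hatch is pressing on the gasket: vertical force is up about 10 N. Now turning.

Emit:
{"fn": "apply_moves", "kwargs": {
  "deltas": [
    [255, 0, 0, 0, 0.058, 0.014, -0.105],
    [255, 0, 0, 0, 0.058, 0.014, -0.105],
    [255, 0, 0, 0, 0.058, 0.014, -0.105],
    [255, 0, 0, 0, 0.058, 0.014, -0.105],
    [255, 0, 0, 0, 0, 0, 0],
    [255, 0, 0, 0, 0, 0, 0]
  ]
}}

```text
time_s: 9.25
ee_pos: [0.5412, -0.1518, 0.1771]
eef_rot: [2.829, 0.409, 2.69]
force: [-6.4, -4.4, 5.0]
grip_width: 0.0141
grip_force: 30.0
```

```bash
cat > st.py <<'E'
from station import ctrl
from geo import *
o=ctrl.get_obs();R=Ro.from_euler("xyz",o["eef_rot"]).as_matrix()
y=.2423;t=np.pi/6;n=np.array([-np.sin(t)*np.cos(y),-np.sin(t)*np.sin(y),np.cos(t)]);yc=np.array([-np.sin(y),np.cos(y),0]);xc=np.cross(yc,n)
j=R[:,1];print("turn",np.arctan2(j@xc,j@yc),"tilt",-R[:,2]@xc,-R[:,2]@yc,"F xyz_hatch",o["force"]@xc,o["force"]@yc,o["force"]@n,"M n",o["moment"]@n,o["qpos"].round(2),o["ee_pos"].round(4))
E
python3 st.py
```

```text
turn 0.6267801048184382 tilt 0.014405719009348297 0.004883191490216055 F xyz_hatch -3.832456331046873 -2.73225382562009 7.970863644931224 M n -0.08905177764975462 [-0.48  0.2   1.86  0.49  0.75 -1.97] [ 0.5412 -0.1518  0.1771]
```

Emit:
{"fn": "apply_moves", "kwargs": {
  "deltas": [
    [255, 0, 0, 0, 0.058, 0.014, -0.105],
    [255, 0.01, 0, -0.03, 0.058, 0.014, -0.105],
    [255, 0.01, 0, -0.03, 0.058, 0.014, -0.105],
    [255, 0.01, 0, -0.03, 0.058, 0.014, -0.105],
    [255, 0, 0, 0, 0, 0, 0],
    [255, 0, 0, 0, 0, 0, 0]
  ]
}}

```text
time_s: 9.85
ee_pos: [0.5416, -0.1514, 0.1764]
eef_rot: [2.677, 0.219, 2.222]
force: [-5.6, 0.0, 7.4]
grip_width: 0.0138
grip_force: 30.0
```

```bash
python3 st.py
```

```text
turn 1.109736115568013 tilt 0.01346236977467559 0.00028204595398405427 F xyz_hatch -0.9935410894162037 1.3805537101751684 9.071078010092634 M n -0.038772938091303784 [-0.48  0.2   1.86  0.49  0.75 -1.49] [ 0.5416 -0.1514  0.1764]
```

Emit:
{"fn": "apply_moves", "kwargs": {
  "deltas": [
    [255, 0.01, 0, -0.03, 0.058, 0.014, -0.105],
    [255, 0.01, 0, -0.03, 0.058, 0.014, -0.105],
    [255, 0, 0, 0, 0.058, 0.014, -0.105],
    [255, 0, 0, 0, 0.03, 0.007, -0.053],
    [255, 0, 0, 0, 0, 0, 0],
    [255, 0, 0, 0, 0, 0, 0]
  ]
}}

```text
time_s: 10.45
ee_pos: [0.542, -0.1509, 0.1752]
eef_rot: [2.63, 0.016, 1.85]
force: [4.8, 4.1, -0.4]
grip_width: 0.0141
grip_force: 30.0
```

```bash
python3 st.py
```

```text
turn 1.5309428533574967 tilt 0.011558884375623427 -0.0040411730611033285 F xyz_hatch 4.663599343483115 2.803155973117294 -3.1927883680656146 M n 0.18507175901102801 [-0.48  0.2   1.86  0.5   0.75 -1.08] [ 0.542  -0.1509  0.1752]
```

Emit:
{"fn": "apply_moves", "kwargs": {
  "deltas": [
    [255, 0, 0, 0, 0.034, 0.008, -0.062],
    [255, 0, 0, 0, 0.02, 0.005, -0.035],
    [255, 0, 0, 0, 0, 0, 0],
    [255, 0, 0, 0, 0, 0, 0]
  ]
}}

```text
time_s: 10.85
ee_pos: [0.5421, -0.1514, 0.1752]
eef_rot: [2.63, -0.038, 1.753]
force: [6.1, 1.0, -1.8]
grip_width: 0.0148
grip_force: 31.6
```

```bash
python3 st.py
```

```text
turn 1.6421180641494293 tilt 0.01067742055204908 -0.003838746281666779 F xyz_hatch 4.436680453620966 -0.5388570431636072 -4.68344261553693 M n 0.5251809430978591 [-0.48  0.2   1.86  0.5   0.75 -0.97] [ 0.5421 -0.1514  0.1752]
```

The moment has risen against the stop and the jaws are being levered apart, so the handle is at its stop. Releasing and backing out along the axis.

Emit:
{"fn": "apply_moves", "kwargs": {
  "deltas": [
    [90, 0, 0, 0, 0, 0, 0],
    [90, 0, 0, 0, 0, 0, 0],
    [90, 0, 0, 0, 0, 0, 0],
    [90, 0, 0, 0, 0, 0, 0],
    [90, 0, 0, 0, 0, 0, 0],
    [90, 0, 0, 0, 0, 0, 0],
    [90, 0, 0, 0, 0, 0, 0]
  ]
}}

```text
time_s: 11.55
ee_pos: [0.5417, -0.1514, 0.175]
eef_rot: [2.631, -0.04, 1.75]
force: [0.4, 0.1, -0.1]
grip_width: 0.0606
grip_force: 0.0
```

Emit:
{"fn": "apply_moves", "kwargs": {
  "deltas": [
    [90, -0.5, -0.12, 0.9, 0, 0, 0],
    [90, -0.7, -0.18, 1.3, 0, 0, 0],
    [90, -1, -0.24, 1.8, 0, 0, 0],
    [90, -1, -0.24, 1.8, 0, 0, 0],
    [90, -1, -0.24, 1.8, 0, 0, 0],
    [90, -1, -0.24, 1.8, 0, 0, 0],
    [90, 0, 0, 1, 0, 0, 0],
    [90, 0, 0, 0, 0, 0, 0],
    [90, 0, 0, 0, 0, 0, 0]
  ]
}}

```text
time_s: 12.45
ee_pos: [0.4897, -0.1638, 0.2786]
eef_rot: [2.631, -0.041, 1.75]
force: [-0.4, 0.2, -0.2]
grip_width: 0.0605
grip_force: 0.0
```

Run:
```python
from station import ctrl
import cv2,numpy as np
o=ctrl.get_obs();print(o["qpos"].round(3),o["force"].round(1),o["time_s"])
w=ctrl.camera("wrist")["img"];s=ctrl.camera("side")["img"][110:310,170:420]
cv2.imwrite("pics/m6.png",np.hstack([cv2.resize(w,(400,300)),cv2.resize(s,(375,300),interpolation=cv2.INTER_CUBIC)])[:,:,::-1])
```

```text
[-0.566 -0.009  1.835  0.44   0.995 -0.918] [-0.4  0.2 -0.2] 12.45
```

View pics/m6.png

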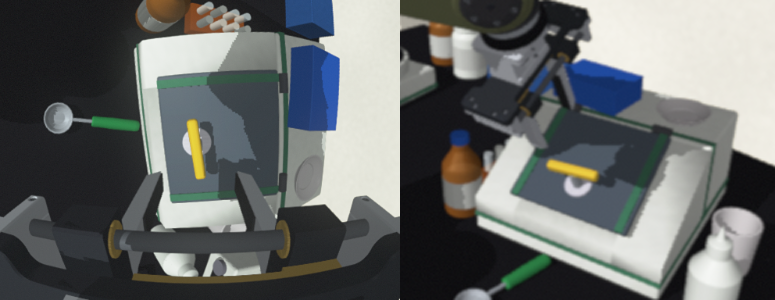

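The picture shows the hatch flat on the slope and the bar level, parallel to the free edge. The gripper is clear and the bystanders look undisturbed.

```bash
python3 -c "
from station import ctrl
print(ctrl.hand_in())"
```

```text
the job is handed in; nothing more can be done
None
```

I lowered the hatch gently onto its gasket, turned the T-handle clockwise to its stop, let go and backed the gripper clear, then handed the job in at about 12.5 s; no verdict was returned.

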